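# Snap the slatted deck onto its drip tray

## Robot

A 6-joint arm with a two-finger parallel gripper is mounted at the origin on a cart in front of the work surface, level with it; the furniture and walls round the work are solid. World frame = base frame: x ahead of the robot, y to its left, z up, the work surface at z = 0. Lengths are in m, angles in degrees, forces in N, time in s.
With the tool pointing down it reaches from about 0.325 to 0.85 m from the base axis. Payload 15.5 kg.
Tool frame: the origin (TCP) lies midway between the tips of the shut fingers; the grasp point (between the pads) lies 19 mm behind it; z points along the fingers, y is the line along which they close (so a half turn about z gives the same grasp; the last joint's range is limited). The gripper opens to 91 mm and grips with 3 to 60 N. Pads are 32 mm wide; open, the fingers measure 118 mm over their backs; the gripper's body (76 mm by 178 mm) begins 60 mm behind the grasp point.
Start: joints at [-69.872, 28.281, 77.091, -0, 74.628, -5.472], TCP at [0.27, -0.564, 0.214] pointing down, gripper open.
Joint ranges: [-166.48, 166.48], [-47.26, 123.95], [12.59, 153.08], [-70.14, 250.14], [6.76, 159.57], [-176.63, 176.63]. Speed limits (degrees/s): [108.29, 108.29, 147.25, 172.46, 172.46, 172.46].

## Interface

Orientations are given as a 3x3 rotation matrix whose columns are the frame's x, y, z axes.
In Python, from bench import ctrl gives the robot as it stands. The module is installed in compiled form; this text tells all that it offers. Calls block until the motion is done:
- ctrl.goto(position, orientation): joint-space move of the TCP to a pose.
- ctrl.move_l(position, vel=0.15, ori=None, contact_N=None): straight line of the TCP; ori=None keeps the orientation; vel is the mean speed in m/s. With contact_N (N) it stops when the force on the tool has changed by that much, and returns True; else False.
- ctrl.movej(angles): joint-space move.
- ctrl.command_gripper(opening): opening from 0.0 (shut) to 1.0 (fully open); the grip force is fixed at half the most; returns when the fingers have stopped.
- ctrl.sleep(seconds).
- ctrl.ik(position, orientation): joint angles nearest the present ones, or None.
- ctrl.read_camera(name): name is "side" or "top"; returns the picture (400x640x3 uint8, blue, green, red); there is no depth.
- ctrl.camera_params(name): a dict with "fx", "fy", "cx", "cy" (pixels), "pose" (4x4, takes a point from camera to world coordinates). Camera axes: x right, y up, looking along -z (the intrinsics and any distortion apply to the point x, -y, -z); pixel columns grow to the right and rows downward; lengths in m; the calibration is good to about 2 mm. A picture is of the moment at which its call begins. camera_params takes no time and is no camera call.
A pose or a line that the arm cannot do raises ctrl.MotionError and nothing moves.
- ctrl.sign_off(): hands the job in; it is judged then, once.
Readings, each from a call of its own:
- ctrl.current_t(): time.
- ctrl.current_q(): joint angles.
- ctrl.current_dq(): joint speeds.
- ctrl.current_effort(): joint torques, N m.
- ctrl.current_tool_pos(): TCP position.
- ctrl.current_eef_rot(): TCP orientation.
- ctrl.current_contact_force(): force on the tool from outside, world axes, zero at the start.
- ctrl.current_wrist_torque(): the same for the moment, N m.
- ctrl.current_grip_width(): opening from 0.0 (shut) to 1.0 (fully open).
- ctrl.current_grasp_force(): force on a finger pad.
Only numpy, scipy, OpenCV 4.12 (cv2) and the standard library are available. Lean on these libraries where they do the work, as an engineer would, in place of code of your own. Each camera call takes 0.05 s, during which the arm holds its last target. There are 200 camera calls.

## Task

Clip the long slatted wooden deck onto the white drip tray: lift it by its bar handle, set its two large holes over the tray's two barbed posts, press it down until it has clicked home on both posts and lies level, and let go. Leave the short deck, which does not fit this tray, where it lies.

Things in the scene. Friction and masses are not known exactly. Their poses are not given: they have to be found in the camera images.
- deck_grip (a point): Centre of the bar handle of the long pale-wood slatted deck (loose, 0.09 kg, 156 x 70 x 10 mm). The bar runs along the deck's middle: 76 long, 14 wide, 12 mm high, its top 44 mm above the deck's underside; this point is 38 mm above it. Two through holes, 30 x 40 mm (x, y), lie on the centre line 55 mm either side of this point. x along deck and bar, z up. Either way round fits.
- tray: White drip tray fixed to the worktop, 186 x 90 mm, rim 14 mm high. Origin: centre of its underside; x along its length, z up. Two snap posts stand on x, 55 mm either side of the middle. Set down within 8 mm, the deck finds the posts and rests loose on the barbs, its bar's centre about 73 mm above this origin; pushed home, its bar's centre is 54 mm and its bar's top 60 mm above.
- post_tip (a point): Tip of one of the two equal snap posts, 54 mm above the worktop. It tapers from a fin 28 mm wide along the tray's y; two spring barbs spread to 37 mm along the tray's x 28 to 30 mm up, wider than the holes; a cross bar 16 mm high under each post carries the deck. About 10 to 20 N down on the middle of the deck's handle drives it past all barbs, which then hold it down.
- spare_grip (a point): Centre of the bar handle of the short slatted deck of the same wood (loose, 114 x 70 x 10 mm, bar 40 mm long, holes only 35 mm either side of this point). It does not fit this tray. This point is 38 mm above its underside; x along the bar.

How it is judged (in metres and radians):
At the end, for the whole second after the job is handed in: The long deck is clicked home on both posts: the centre of its bar handle less than 58.5 mm above the tray's underside and within 12 mm of the tray's middle, its length within 0.17 rad of the tray's, level within 0.06 rad (z of deck_grip in the frame of tray below 0.0585 m and horizontal distance between deck_grip and tray below 0.012 m and angle between the x axis of deck_grip and the x axis of tray, either way round below 0.17 rad and angle between deck_grip's own z axis and vertical below 0.06 rad); the robot touches nothing.
It fails at once if the short deck is moved more than 40 mm from where it lay (distance of spare_grip from where it was at the start of the episode above 0.04 m).
It also fails if it takes over 42 s, if anything falls off the work surface, if the arm or the gripper's body presses on something with over 40 N, if the wrist force passes 120 N, or if a joint passes its speed limit or range.

## Working session

There is one attempt and no reset: what is moved stays moved. The work goes in short steps, each a Python script; the robot and the scene stay as the last script left them, time stands still between calls to the robot, and variables do not carry over. Pictures are saved under pics/ and viewed, at most 10 in all, crops included, and the job is handed in when it is done.

```bash
mkdir -p pics; python3 - <<'E'
from bench import ctrl
import cv2,numpy as np
np.set_printoptions(precision=4,suppress=True)
for n in("top","side"):
    cv2.imwrite(f"pics/{n}0.png",ctrl.read_camera(n)); print(n,ctrl.camera_params(n))
print(ctrl.current_eef_rot(),ctrl.current_t())
E
```

```text
top {'fx': 426.8243084834021, 'fy': 426.8243084834021, 'cx': 317.78795903280843, 'cy': 202.1988783333591, 'pose': array([[-0.0115,  0.9908, -0.1352,  0.3706],
       [-0.9999, -0.0105,  0.0083, -0.0325],
       [ 0.0068,  0.1352,  0.9908,  0.9144],
       [ 0.    ,  0.    ,  0.    ,  1.    ]])}
side {'fx': 507.28399643695514, 'fy': 507.28399643695514, 'cx': 331.44397007754594, 'cy': 210.87161594792727, 'pose': array([[ 0.9983,  0.0221, -0.0532,  0.4574],
       [-0.056 ,  0.5905, -0.8051, -0.7177],
       [ 0.0137,  0.8068,  0.5907,  0.5888],
       [ 0.    ,  0.    ,  0.    ,  1.    ]])}
[[ 0.9018  0.4321 -0.0004]
 [ 0.4321 -0.9018  0.001 ]
 [ 0.0001 -0.0011 -1.    ]] 0.1
```

View pics/top0.png

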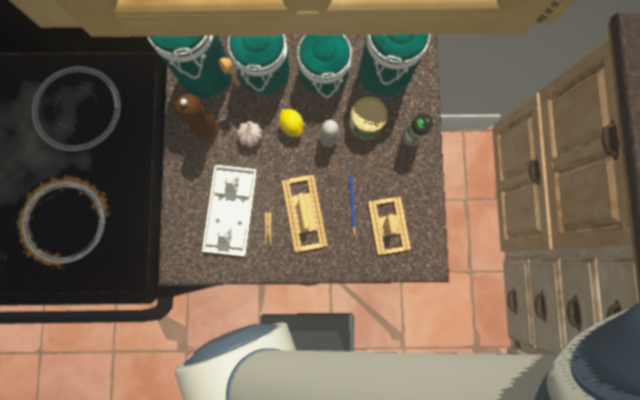

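View pics/side0.png

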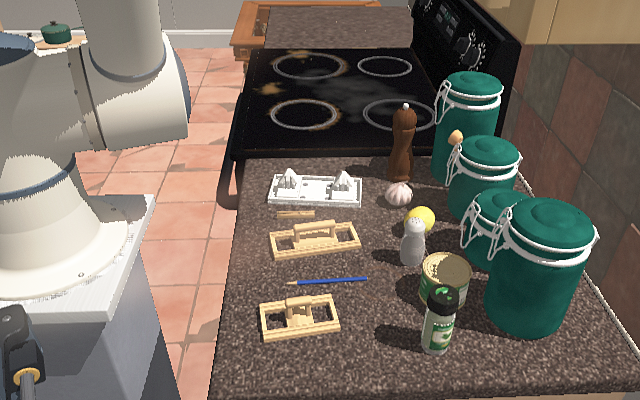

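The top view shows the tray at about (230,210), the long deck at (305,213) and the short deck at (390,225). In the side view they are at (315,190), (315,238) and (300,316). I'll enlarge the tray and the long deck.

```bash
python3 - <<'E'
import cv2
a=cv2.imread("pics/top0.png")[160:260,195:335]; cv2.imwrite("pics/c1.png",cv2.resize(a,None,fx=5.7,fy=5.7,interpolation=cv2.INTER_CUBIC)[:, :798])
a=cv2.imread("pics/side0.png")[160:265,255:370]; cv2.imwrite("pics/c2.png",cv2.resize(a,None,fx=5.7,fy=5.7,interpolation=cv2.INTER_CUBIC)[:598])
E
```

```text
(no output)
```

View pics/c1.png

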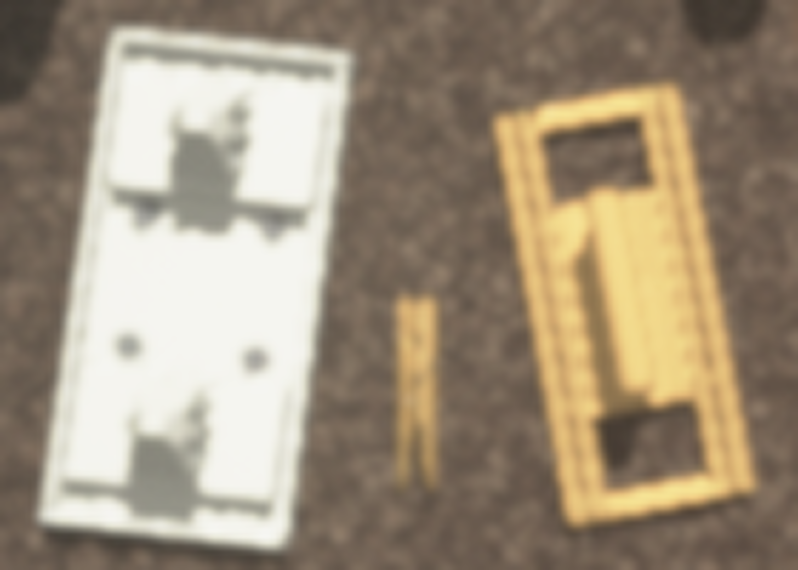

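View pics/c2.png

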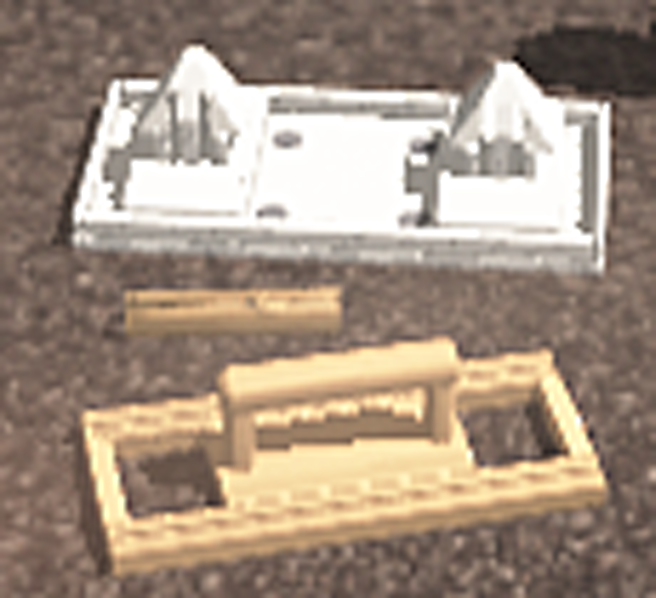

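The crops show these points, in crop pixels:
- **Top crop, tray rim corners:** (115,28), (354,50), (288,550), (40,525).
- **Top crop, deck top corners:** (495,118), (678,85), (755,490), (572,527).
- **Side crop, post tips:** (195,48) and (507,65).
- **Side crop, deck corners:** (85,415), (550,352), (607,487).

Next I fit x, y and yaw for both objects.

```bash
cat > fit.py <<'E'
import numpy as np
from bench import ctrl
from scipy.optimize import least_squares
P={n:ctrl.camera_params(n) for n in("top","side")}
def proj(n,X):
    p=P[n]; c=(np.asarray(X)-p["pose"][:3,3])@p["pose"][:3,:3]
    return np.stack([p["cx"]+p["fx"]*c[:,0]/-c[:,2], p["cy"]-p["fy"]*c[:,1]/-c[:,2]],1)
def place(v,L):
    L=np.array(L,float); c,s=np.cos(v[2]),np.sin(v[2])
    return np.c_[v[0]+c*L[:,0]-s*L[:,1], v[1]+s*L[:,0]+c*L[:,1], L[:,2]]
def fit(obs,v0): # obs: list of (cam, local pts, pixels)
    f=lambda v:np.concatenate([(proj(n,place(v,L))-np.array(px)).ravel() for n,L,px in obs])
    r=least_squares(f,v0); return r.x,r.fun.reshape(-1,2)
E
python3 - <<'E'
from fit import *
np.set_printoptions(precision=4,suppress=True)
C1=lambda a:np.array(a)/5.7+[195-.4,160-.4]
C2=lambda a:np.array(a)/5.7+[255-.4,160-.4]
# local +x away from robot (image up in top), +y image left
box=lambda l,w,h:[[l,w,h],[l,-w,h],[-l,-w,h],[-l,w,h]]
t=[("top",box(.093,.045,.014),C1([(115,28),(354,50),(288,550),(40,525)])),
   ("side",[[-.055,0,.054],[.055,0,.054]],C2([(195,45),(507,62)]))]
b=box(.078,.035,.010)
d=[("top",b,C1([(495,118),(678,85),(755,490),(572,527)])),
   ("side",[b[3],b[0],b[1]],C2([(85,413),(550,352),(607,487)]))]
for o,v in((t,[.4,.15,0]),(d,[.4,0,0])):
    for s in(o,o[:1],o[1:]):
        x,r=fit(s,v); print(x[:2],np.degrees(x[2]),"res px",np.abs(r).max(),np.hypot(*x[:2]))
# where the long bar should show up in side crop / tips
    print(((proj("side",place(x,[[-.038,0,.044],[.038,0,.044]]))-[254.6,159.6])*5.7))
E
```

```text
[0.4807 0.1482] -6.9470045891375936 res px 1.934886857048724 0.5030112934641741
[0.4796 0.1472] -6.908851426836634 res px 0.7859357366339736 0.5016522089988869
[0.4827 0.1546] -7.784259188232623 res px 0.14144508533837552 0.5068547846971951
[[244.2633  71.8971]
 [457.4788  83.4545]]
[ 0.473 -0.011] 9.845512218212361 res px 1.5589121268814665 0.4731722483014727
[ 0.4717 -0.0108] 10.23966890367848 res px 0.2806236027004161 0.4717842213867864
[ 0.4743 -0.0111] 9.494664127041302 res px 0.8128912528583214 0.4743820012256923
[[218.3386 378.7608]
 [460.2982 348.2664]]
```

The deck fits agree within about 2.5 mm. The tray fits differ by 7 mm in y, so I'll recheck the tray with the deck held above it. Now I grasp and carry.

```bash
cat >> fit.py <<'E'
def R(yaw):
    c,s=np.cos(yaw),np.sin(yaw); return np.array([[c,s,0],[s,-c,0],[0,0,-1.]])
E
python3 - <<'E'
from fit import *
import cv2
np.set_printoptions(precision=4,suppress=True)
x=np.array([.4805,.149,np.radians(-7)])
for y in(.147,.149,.152,.155):
    x[1]=y;print(y,(proj("side",place(x,[[-.093,.045,.014],[.093,.045,.014],[.093,-.045,.014],[-.093,-.045,.014]]))-[254.6,159.6])*5.7)
d=[.473,-.011]; r=R(np.radians(9.9))
ctrl.goto([*d,.10],r); ctrl.move_l([*d,.019],.12,contact_N=8) and print("contact",ctrl.current_tool_pos())
ctrl.command_gripper(0.0); print(ctrl.current_grip_width()*91,ctrl.current_grasp_force())
ctrl.move_l([*d,.15],.15)
ctrl.goto([.4805,.150,.15],R(np.radians(-7)))
print(ctrl.current_grip_width()*91,ctrl.current_contact_force(),ctrl.current_tool_pos(),ctrl.current_t())
a=ctrl.read_camera("side");b=ctrl.read_camera("top")
cv2.imwrite("pics/s1.png",a);cv2.imwrite("pics/t1.png",b)
f=lambda i:cv2.resize(i,None,fx=3,fy=3,interpolation=cv2.INTER_CUBIC)
cv2.imwrite("pics/m1.png",np.hstack([f(a[60:255,240:385])[:585],f(b[130:325,160:280])[:585]]))
E
```

```text
0.147 [[107.9989  81.5622]
 [607.3323 105.0864]
 [602.3867 245.2168]
 [ 67.0704 218.8207]]
0.149 [[108.1914  78.7121]
 [606.7753 102.1785]
 [601.7973 241.8717]
 [ 67.3422 215.5458]]
0.152 [[108.479   74.4529]
 [605.943   97.8331]
 [600.9166 236.8741]
 [ 67.7483 210.653 ]]
0.155 [[108.7654  70.2127]
 [605.1144  93.5072]
 [600.0403 231.9007]
 [ 68.1525 205.7836]]
13.549762047001606 29.99855250120163
13.742001831433337 [ 0.034   0.0306 -1.4766] [0.48   0.1501 0.1493] 5.9417
```

View pics/m1.png

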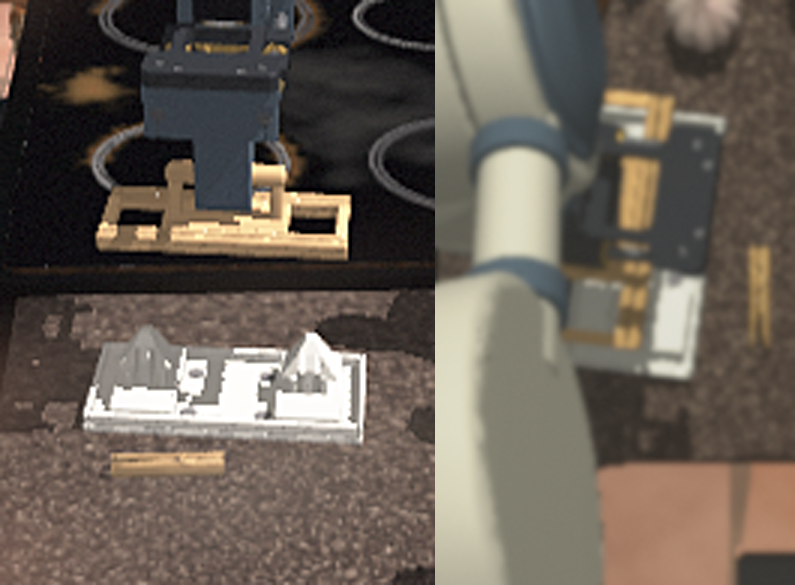

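The deck is held at its bar (13.5 mm wide), above the tray. The side rim corners support a tray y of about 0.148. In the left panel the deck's front bottom corners are at (97,250) and (347,260), and its back top corners at (113,187) and (350,196). I compare these with the prediction.

```bash
python3 - <<'E'
from fit import *
np.set_printoptions(precision=4,suppress=True)
p=ctrl.current_tool_pos(); zb=p[2]+.019-.038
L=[[-.078,-.035,zb],[.078,-.035,zb],[-.078,.035,zb+.01],[.078,.035,zb+.01]]
px=np.array([(97,250),(347,260),(113,187),(350,196)])/3+[239.7,59.7]
v=[p[0],p[1],np.radians(-7)]
print((proj("side",place(v,L))-[239.7,59.7])*3)
x,r=fit([("side",L,px)],v);print(x[:2],np.degrees(x[2]),r*3)
w=[.480,.148,np.radians(-7)]
print((proj("side",place(w,[[-.055,0,.054],[.055,0,.054]]))-[239.7,59.7])*3)
E
```

```text
[[ 94.9362 250.7168]
 [346.0532 261.8573]
 [111.3594 185.6793]
 [349.7708 195.7862]]
[0.4812 0.1497] -6.6652069460200565 [[-0.5032  0.6506]
 [ 0.6366  1.0695]
 [-0.7816 -1.4028]
 [ 0.6413 -0.9319]]
[[143.4368 329.3274]
 [307.8821 336.9994]]
```

The held deck is where expected and the tips agree within about 3 mm. I set it down, release, and press with shut fingers.

```bash
python3 - <<'E'
from fit import *
import cv2
np.set_printoptions(precision=4,suppress=True)
c=[.481,.149]
ctrl.move_l([*c,.09],.1)
print(ctrl.move_l([*c,.053],.04,contact_N=5),ctrl.current_tool_pos(),ctrl.current_contact_force(),ctrl.current_wrist_torque(),ctrl.current_t())
cv2.imwrite("pics/s2.png",cv2.resize(ctrl.read_camera("side")[100:230,240:390],None,fx=4,fy=4,interpolation=cv2.INTER_CUBIC))
E
```

```text
False [0.481  0.149  0.0531] [ 0.3314 -0.1714  0.1282] [-0.0272  0.0509  0.0131] 7.8667
```

View pics/s2.png

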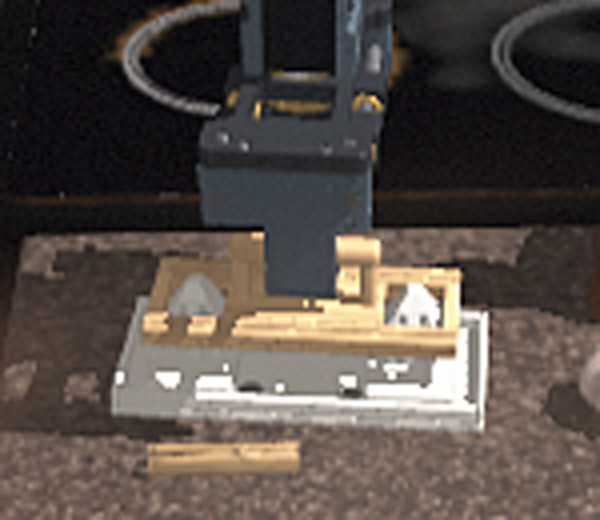

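Both post tips show through the holes, at about (197,293) and (413,303). I release and press.

```bash
python3 - <<'E'
from fit import *
import cv2
np.set_printoptions(precision=4,suppress=True)
c=[.481,.149]
ctrl.command_gripper(0.6); ctrl.move_l([*c,.10],.12); ctrl.command_gripper(0.0)
print(ctrl.move_l([*c,.083],.08,contact_N=8))
print(ctrl.move_l([*c,.054],.03,contact_N=32),ctrl.current_tool_pos(),ctrl.current_contact_force(),ctrl.current_wrist_torque())
ctrl.move_l([*c,.16],.15); ctrl.goto([.40,-.2,.2],R(np.radians(-7)))
print(ctrl.current_t(),ctrl.current_contact_force())
f=lambda i:cv2.resize(i,None,fx=4,fy=4,interpolation=cv2.INTER_CUBIC)
a=ctrl.read_camera("side");b=ctrl.read_camera("top")
cv2.imwrite("pics/m3.png",np.hstack([f(a[130:230,260:375]),f(b[155:255,195:275])]))
E
```

```text
False
True [0.4812 0.149  0.0602] [-3.0611 -0.551  17.6515] [-0.1166  0.6671  0.039 ]
13.4 [-0.3604 -0.3565  0.5691]
```

View pics/m3.png

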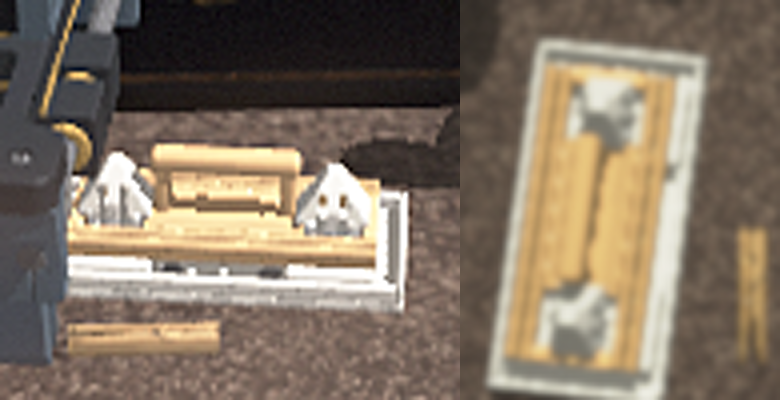

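The deck lies over both posts, which stick well up through the holes. The bar top runs from (155,148) to (300,153) in the left panel, and the tool stopped at z = 60.2 mm, the home height. I check the height at both ends against the projection before handing in.

```bash
python3 - <<'E'
from fit import *
np.set_printoptions(precision=2,suppress=True)
for z in(.060,.070,.079):
    print(z,(proj("side",place([.481,.149,np.radians(-7)],[[-.038,0,z],[.038,0,z]]))-[259.6,129.6])*4)
E
```

```text
0.06 [[147.07 149.72]
 [298.97 156.77]]
0.07 [[146.52 132.44]
 [299.31 139.47]]
0.079 [[146.02 116.72]
 [299.62 123.73]]
```

Both ends match the home height (z = 0.060) and the bar is level. I hand in.

```bash
python3 -c "
from bench import ctrl
print(ctrl.sign_off(),ctrl.current_t())"
```

```text
the job is handed in; nothing more can be done
the job is handed in; nothing more can be done
```

The long deck is pressed home on both posts: its bar top is at 60 mm at both ends, so it lies level. The gripper is clear, the short deck was not touched, and I handed the job in at about 13.5 s; the hand-in call returned no verdict.

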